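Set the paper gap on the red proofing clamp

TASK

On the lino clamp with the red thumbscrew, turn the screw clockwise (seen from above) until it seats and will go no further, then back it off a quarter turn to leave a gap for the paper. Finish still gripping the red thumbscrew between the fingers at that setting, keeping it still so that I can slide the sheet in; do not let go. The blue clamp is already set, so leave it alone, and do not disturb the jar, the roller or the ink tube.

Things in the scene. Friction and masses are not known exactly. Their poses are not given: they have to be found in the camera images.
- red_clamp: clamp with the red thumbscrew, fixed to the table: dark steel foot 140 x 120 x 14 mm (x, y, z), lino block on it, two posts at y = +-50 mm, dark bridge along its y axis, 36 mm wide, 124 mm long, top 104 mm above the table (post nuts 110 mm). Origin: centre of the foot's underside, z up; the screw's upright axis passes through it. Random yaw; red and blue clamps may swap sides
- red_grip (a point): centre of the red thumbscrew's wings, on its upright axis, 137 mm above the table. The wings form one flat upright plate 11 mm thick (this point's y axis), 54 mm long (its x axis), from 123 to 151 mm above the table, over a round hub 22 mm wide. Grip it across its thickness from above. It turns in place, neither rising nor sinking. The point turns with it; white mark on top of the +x wing
- red_screw (a joint): how far the red screw is backed off, rad: 0 = seated, a hard stop; grows anticlockwise seen from above. Starts at 1.9 to 3.0: usually two grasps to screw in. At q the point red_grip is turned by q from the clamp: seated, wings square across the bridge, white mark to the clamp's +x; a quarter turn off, wings along the bridge, mark to +y. Needs about 0.1 N m; stays where left
- blue_grip (a point): centre of the wings of the blue thumbscrew, on a second clamp of the same build and size, 137 mm above the table; already set, leave it alone
- blue_screw (a joint): angle of the blue thumbscrew, rad, measured like red_screw; it must stay as it is
- jar_center (a point): bystander: white jar with a green label, 64 mm diameter, 85 mm high, standing on the table, loose; point half-way up
- brayer_center (a point): bystander: ink roller with a red roll 36 mm thick and 100 mm long and a black handle, 178 mm long over all, lying on the black inking slab, loose; point near its middle, 18 mm above the slab
- ink_tube_center (a point): bystander: red ink tube with a black cap, about 155 x 52 x 28 mm, lying on the table, loose; point at its middle, 14 mm above the table
Things that resemble listed ones, but are neither listed nor needed, are in the scene too. Leave any orange look-alike of the red_clamp alone.

How it is judged:
By the outcome, as a careful person would: the job done as asked, in the order asked, and still so for the second after the job is handed in, while the arm keeps its last pose, push and grip.
It also fails if it takes over 51 s, if anything falls off the work surface, if the arm or the gripper's body presses on something with over 40 N, if the wrist force passes 120 N, or if a joint passes its speed limit or range.

ROBOT

A 7-joint arm with a two-finger parallel gripper is mounted at the origin on the work surface. World frame = base frame: x ahead of the robot, y to its left, z up, the work surface at z = 0. Lengths are in m, angles in rad, forces in N, time in s.
With the tool pointing down it reaches from about 0.425 to 0.925 m from the base axis. Payload 6.8 kg.
Tool frame: the origin (TCP) lies on the mounting face of the last link; the fingertips stand 173 mm ahead of it and the grasp point (between the pads) lies 155 mm ahead of it; z points along the fingers, y is the line along which they close (so a half turn about z gives the same grasp; the last joint's range is limited). The gripper opens to 85 mm and grips with 20 to 120 N. Pads are 22 mm wide; open, the fingers measure 114 mm over their backs; the gripper's body (76 mm by 85 mm) begins 54 mm behind the grasp point. The pads swing forward as they close: fully open they stand 13 mm farther back than shut.
Start: joints at [-1.338, 0.477, 0.022, 1.555, -0.011, 1.109, -0.083], TCP at [0.226, 0.636, 0.405] pointing down, gripper open.
Joint ranges: [-2.96, 2.96], [-0.34, 2.1], [-1.41, 1.46], [0.24, 2.44], [-1.37, 4.51], [0.17, 1.92], [-2.96, 2.96]. Speed limits (rad/s): [2.39, 2.39, 3.14, 3.14, 3.14, 3.14, 3.14].

INTERFACE

Orientations are given as a rotation vector (axis times angle).
In Python, from bench import r gives the robot as it stands.
- The arm moves only by the tool arm_command, never from a script. Its argument "plan" is a list of rows, each an object of numbers: "claw": the closure, from 0 (fully open) to 1 (shut); "tx", "ty", "tz": the shift along the tool's x, y, z in m; "ax", "ay", "az": the turn, a rotation vector about the tool's x, y, z in degrees. A call has exactly 10 rows; each row shifts and turns the commanded pose from where the row before left it, along the tool's axes as they then stand; what a row does not reach is not made up. A row lasts 1/12 s, in which the tool goes at most 41.7 mm and 7.16 degrees, less where a joint would pass 70% of its speed; a pose out of reach is approached as far as the arm can. A call is refused whole if a number of a shift passes 0.0417 or a number of a turn 7.16, either way. A call with a gripper value outside its range is refused whole. The fingers move at their own pace and stop on an object; "squeeze" is the grip in N (left out, the last holds). Time passes only in rows, so rows that do not move let the fingers close, or fill a call up. It gives the time, the measured TCP pose, the force, the opening and the grip force at its end, in the units of the state.
- r.get_obs(): the state, without advancing time (a new reading comes with each control period).
- r.grab_frame(name): name is "scene" or "top"; returns the picture (480x640x3 uint8, red, green, blue); there is no depth.
- r.camera_model(name): a dict with "fx", "fy", "cx", "cy" (pixels), "position" and "orientation" of the camera in the world. Camera axes: x right, y up, looking along -z (the intrinsics and any distortion apply to the point x, -y, -z); pixel columns grow to the right and rows downward; lengths in m; the calibration is good to about 2 mm. A picture is of the moment at which its call begins. camera_model takes no time and is no camera call.
- r.hand_in(): hands the job in; it is judged then, once.
Trained networks look in the newest picture that a camera, given by its name, has taken for a name from the list of things; names that differ only in an ending like _2 or _b are one class to them, and where a whole thing is asked for, a point or a joint stands for the part that bears it (a point fixed in the world has none). Each returns a list of dicts, best first, with "confidence" (0 to 1); they miss things now and then, are a little off and sometimes report something else, mostly with a low value. They report only what shows in the picture. A call takes as long as a camera call. They do not tell look-alikes from the thing itself.
- r.boxes_of(target, camera): "location" ([x, y, z] in m, in the coordinates of the camera as it stood for that picture, good to about 4 mm: the middle of the surface that is visible of it).
- r.tip_of(target, camera): "location" ([x, y, z] in m, in the coordinates of the camera as it stood for that picture, good to about 4 mm: a listed point, or the origin of a listed thing).
The state is a dict: "clock": time; "joints": joint angles; "qvel": joint speeds; "tau": joint torques, N m; "tcp_pos": TCP position; "orientation": TCP orientation; "contact_force": force on the tool from outside, world axes, zero at the start; "moment": the same for the moment, N m; "grip_width": finger opening in m; "gripper_force": force on a finger pad.
Only numpy, scipy, OpenCV 4.12 (cv2) and the standard library are available. Lean on these libraries where they do the work, as an engineer would, in place of code of your own. Each camera call takes 0.05 s, during which the arm holds its last target. There are 200 camera calls.

## Working session

There is one attempt and no reset: what is moved stays moved. The work goes in short steps, Python scripts to look and compute and a tool call to move; the robot and the scene stay as the last step left them, time stands still between calls to the robot, and variables do not carry over. Pictures are saved under pics/ and viewed, at most 10 in all, crops included, and the job is handed in when it is done.

Besides the shell and the picture viewer there is one more tool, called after ">>>" by a JSON object that holds its "name" and its "arguments". arm_command: Moves the arm, as the interface text tells. Its arguments: {"type":"object","properties":{"plan":{"type":"array","items":{"type":"object","properties":{"claw":{"type":"number"},"tx":{"type":"number"},"ty":{"type":"number"},"tz":{"type":"number"},"ax":{"type":"number"},"ay":{"type":"number"},"az":{"type":"number"}}}},"squeeze":{"type":"number"}},"required":["plan"]}

```bash
ls; mkdir -p pics
cat > h.py <<'E'
import numpy as np, cv2
from scipy.spatial.transform import Rotation as R
from bench import r
def cam(n):
    m=r.camera_model(n); o=np.array(m['orientation'],float)
    M=R.from_rotvec(o).as_matrix() if o.shape==(3,) else (R.from_quat(o).as_matrix() if o.shape==(4,) else o)
    return m,M,np.array(m['position'])
def world(n,p):
    m,M,t=cam(n); return M@np.array(p)+t
def proj(n,P):
    m,M,t=cam(n); c=(np.array(P)-t)@M
    return m['fx']*c[0]/-c[2]+m['cx'], m['fy']*-c[1]/-c[2]+m['cy']
def ray(n,u,v,z):
    m,M,t=cam(n); d=M@np.array([(u-m['cx'])/m['fx'],-(v-m['cy'])/m['fy'],-1])
    return t+d*(z-t[2])/d[2]
def save(n,f):
    im=r.grab_frame(n); cv2.imwrite('pics/'+f,im[:,:,::-1]); return im
E
python3 - <<'E'
from h import *
np.set_printoptions(precision=3,suppress=True)
for n in('scene','top'):
    print(n,r.camera_model(n)); save(n,n+'0.png')
    for t in('red_grip','red_clamp','blue_grip','jar_center','brayer_center','ink_tube_center'):
        for d in r.tip_of(t,n): 
            w=world(n,d['location']); print(t,round(d['confidence'],2),w,np.round(proj(n,w)))
print(r.get_obs())
E
```

```text
pics
scene {'fx': 467.21426142747185, 'fy': 467.21426142747185, 'cx': 320.52104483093973, 'cy': 236.59315408702255, 'position': array([1.194, 0.203, 0.984]), 'orientation': array([0.495, 0.656, 1.798])}
red_grip 0.82 [0.552 0.214 0.142] [409. 277.]
red_grip 0.6 [0.324 0.217 0.134] [427. 209.]
red_clamp 0.79 [0.322 0.222 0.004] [420. 242.]
red_clamp 0.63 [0.552 0.212 0.   ] [399. 310.]
blue_grip 0.54 [ 0.502 -0.128  0.141] [274. 225.]
jar_center 0.87 [ 0.412 -0.015  0.044] [328. 235.]
brayer_center 0.7 [ 0.549 -0.442  0.021] [161. 239.]
ink_tube_center 0.79 [0.522 0.445 0.012] [499. 324.]
top {'fx': 502.5071572743652, 'fy': 502.5071572743652, 'cx': 316.90101924927154, 'cy': 232.1805630707698, 'position': array([0.344, 0.   , 1.342]), 'orientation': array([ 0.054, -0.079, -1.584])}
red_grip 0.66 [0.326 0.216 0.134] [219. 283.]
red_grip 0.64 [0.557 0.221 0.135] [217. 188.]
red_grip 0.64 [ 0.502 -0.127  0.134] [361. 209.]
red_clamp 0.91 [0.553 0.217 0.   ] [228. 198.]
red_clamp 0.86 [0.324 0.226 0.001] [224. 283.]
blue_grip 0.7 [ 0.503 -0.128  0.135] [362. 208.]
blue_grip 0.45 [0.554 0.217 0.138] [218. 189.]
jar_center 0.59 [ 0.41  -0.016  0.041] [315. 249.]
brayer_center 0.94 [ 0.55  -0.445  0.023] [475. 195.]
ink_tube_center 0.83 [0.526 0.444 0.015] [141. 208.]
{'clock': 0.7, 'joints': array([-1.338,  0.477,  0.022,  1.555, -0.012,  1.109, -0.083]), 'qvel': array([-0.001,  0.   , -0.   ,  0.001,  0.001, -0.001, -0.001]), 'tau': array([  0.   , -59.619,   1.606, -28.15 ,   0.013,   0.002,  -0.   ]), 'tcp_pos': array([0.226, 0.636, 0.405]), 'orientation': array([-0.533, -3.096, -0.   ]), 'contact_force': array([-0.108,  0.1  , -0.36 ]), 'moment': array([-0.022, -0.003, -0.019]), 'gripper_force': 0.0, 'grip_width': 0.0853334705910137}
```

View pictures.

View pics/scene0.png

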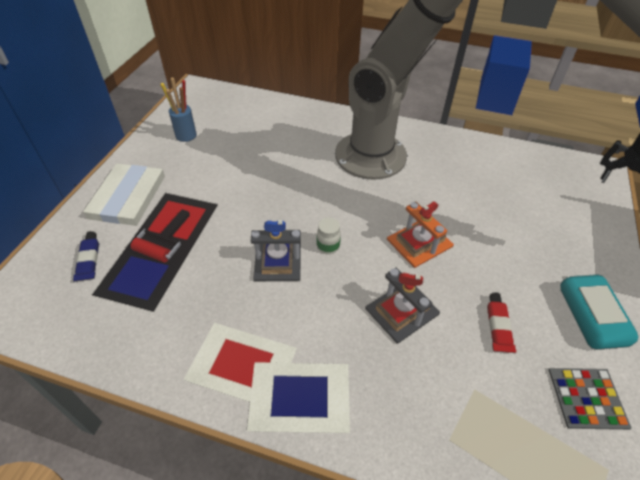

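```bash
python3 -c "
import cv2,numpy as np
a=cv2.imread('pics/top0.png');b=cv2.imread('pics/scene0.png')
A=cv2.resize(a[140:260,160:280],(400,400),interpolation=2);B=cv2.resize(b[230:350,340:460],(400,400),interpolation=2)
cv2.imwrite('pics/crop.png',np.hstack([A,B]))"
```

```text
(no output)
```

View pics/crop.png

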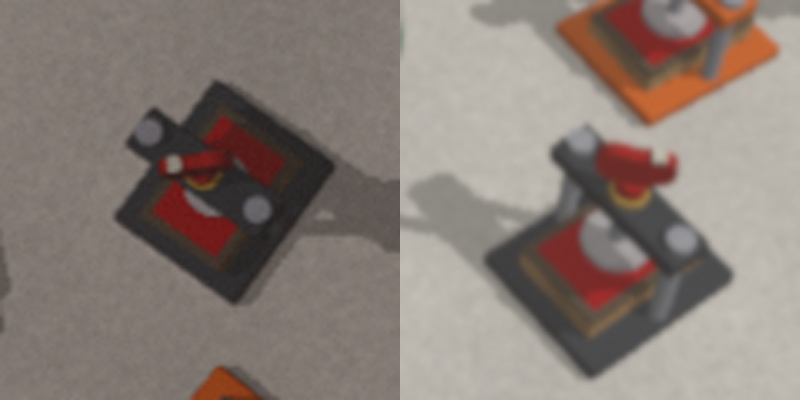

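View pics/top0.png

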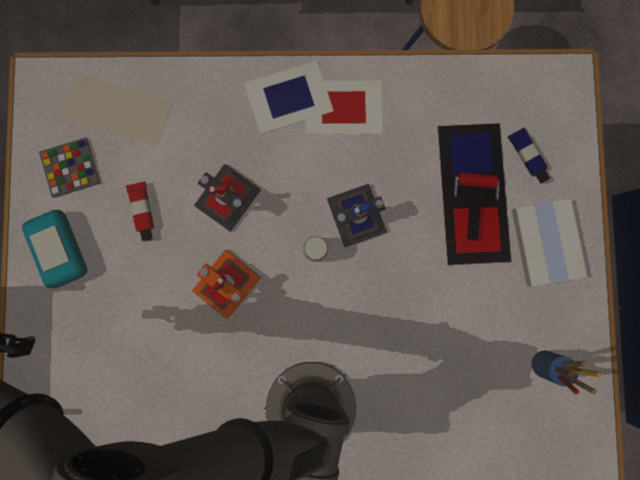

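The red clamp with its dark foot is at top (217,188) and scene (409,277). The orange look-alike is at top (219,283) and scene (427,209), and the blue clamp at top (361,209). The crop confirms a dark foot with red wings, so (217,188) is the one. Its nuts are at crop (148,131) and (257,209), and the white mark is at (173,164).

Run:
```python
from h import *
np.set_printoptions(precision=4,suppress=True)
def T(x,y,z): return ray('top',(x+.5)/3.3333-.5+160,(y+.5)/3.3333-.5+140,z)
def S(x,y,z): return ray('scene',(x-400+.5)/3.3333-.5+340,(y+.5)/3.3333-.5+230,z)
a,b=T(148,131,.11),T(257,209,.11); c=(a+b)/2; print(a,b,c)
a2,b2=S(581,139,.11),S(682,240,.11); c2=(a2+b2)/2;print(a2,b2,c2,np.linalg.norm(a-b),np.linalg.norm(a2-b2))
A=lambda v:np.degrees(np.arctan2(v[1],v[0]))
m,m2=T(173,163,.151),S(664,157,.151)
C=(c+c2)/2
print('bridge',A(b-a),A(b2-a2),'mark',m,m2,A(m-c),A(m2-c2), A(m-T(228,156,.151)))
for yaw in (A(b-a)-90,A(b-a)+90): print('yaw',yaw%360,'q',np.radians((A(m-c)-yaw)%360))
print(R.from_rotvec(r.get_obs()['orientation']).as_matrix())
```

```text
[0.5838 0.258  0.11  ] [0.5244 0.1773 0.11  ] [0.5541 0.2177 0.11  ]
[0.5238 0.1777 0.11  ] [0.5842 0.2589 0.11  ] [0.554  0.2183 0.11  ] 0.10023346686408653 0.10112123751324495
bridge -126.3675992819454 53.34596356406023 mark [0.5524 0.2315 0.151 ] [0.5524 0.234  0.151 ] 97.096807880414 96.01013629826 96.68540143559775
yaw 143.6324007180546 q 5.470985992795267
yaw 323.6324007180546 q 2.329393339205474
[[-0.9425  0.3343 -0.    ]
 [ 0.3343  0.9425  0.0001]
 [ 0.      0.     -1.    ]]
```

>>> {"name": "arm_command", "arguments": {"plan": [{"claw":0,"tx":-0.0225,"ty":-0.0142},{"claw":0,"tx":-0.0225,"ty":-0.0142},{"claw":0,"tx":-0.0225,"ty":-0.0142},{"claw":0,"tx":-0.0225,"ty":-0.0142},{"claw":0,"tx":-0.0225,"ty":-0.0142},{"claw":0,"tx":-0.0225,"ty":-0.0142},{"claw":0,"tx":-0.0225,"ty":-0.0142},{"claw":0,"tx":-0.0225,"ty":-0.0142},{"claw":0,"tx":-0.0225,"ty":-0.0142},{"claw":0,"tx":-0.0225,"ty":-0.0142}], "squeeze": 60}}

```text
invalid input at $.plan[0]: expected keys claw, tx, ty, tz, ax, ay, az
```

>>> {"name": "arm_command", "arguments": {"plan": [{"claw":0,"tx":-0.0225,"ty":-0.0142},{"claw":0,"tx":-0.0225,"ty":-0.0142},{"claw":0,"tx":-0.0225,"ty":-0.0142},{"claw":0,"tx":-0.0225,"ty":-0.0142},{"claw":0,"tx":-0.0225,"ty":-0.0142},{"claw":0,"tx":-0.0225,"ty":-0.0142},{"claw":0,"tx":-0.0225,"ty":-0.0142},{"claw":0,"tx":-0.0225,"ty":-0.0142},{"claw":0,"tx":-0.0225,"ty":-0.0142},{"claw":0,"tx":-0.0225,"ty":-0.0142}]}}

```text
invalid input at $.plan[0]: expected keys claw, tx, ty, tz, ax, ay, az
```

>>> {"name": "arm_command", "arguments": {"plan": [{"claw":0,"az":6.35},{"claw":0,"az":6.35},{"claw":0,"az":6.35},{"claw":0,"az":6.35},{"claw":0,"az":6.35},{"claw":0,"az":6.35},{"claw":0,"az":6.35},{"claw":0,"az":6.35},{"claw":0,"az":6.35},{"claw":0,"az":6.35}]}}

```text
invalid input at $.plan[0]: expected keys claw, tx, ty, tz, ax, ay, az
```

```bash
cat >> h.py <<'E'
C=np.array([.554,.218])
def st():
    o=r.get_obs(); M=R.from_rotvec(o['orientation']).as_matrix(); p=o['tcp_pos']
    A=lambda v:np.degrees(np.arctan2(v[1],v[0]))
    g=p+.155*M[:,2]
    e=M.T@np.r_[C-g[:2],0]
    print('t',o['clock'],'tcp',p.round(4),'grasp',g.round(4),'err tool',e.round(4),'x,y az',A(M[:,0]).round(2),A(M[:,1]).round(2),'tilt',M[:,2].round(3))
    print('j',o['joints'].round(3),'F',o['contact_force'].round(2),'Mz',o['moment'].round(3),'w',o['grip_width'],o['gripper_force'])
    return o,M
E
python3 - <<'E'
from h import *
st()
save('top','top1.png')
n='top'
b=cv2.imread('pics/top1.png');cv2.imwrite('pics/c1.png',cv2.resize(b[130:270,120:300],(720,560)))
E
```

```text
t 0.7 tcp [0.2256 0.6362 0.4047] grasp [0.2256 0.6362 0.2497] err tool [-0.4493 -0.2844 -0.    ] x,y az 160.47 70.47 tilt [-0.  0. -1.]
j [-1.338  0.477  0.022  1.555 -0.012  1.109 -0.083] F [-0.11  0.1  -0.36] Mz [-0.022 -0.003 -0.019] w 0.0853334705910137 0.0
```

View pics/c1.png

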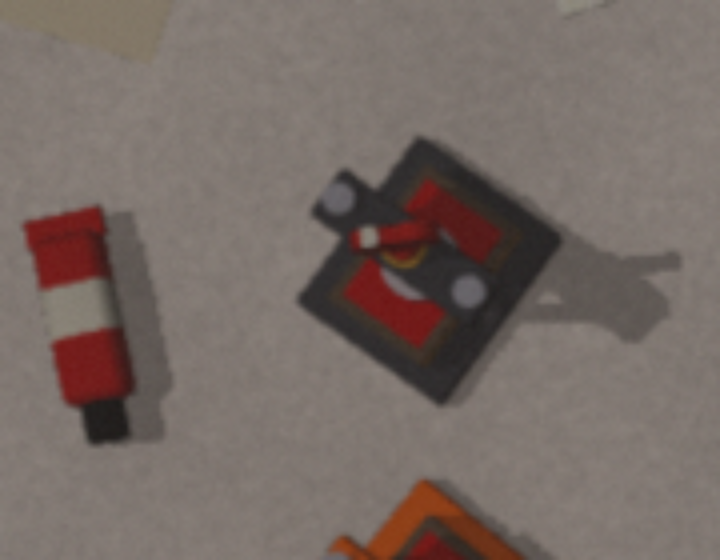

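All the keys are required, so nothing has moved yet. The picture shows the clamp unchanged, with the mark at about (368,237) in the crop.

>>> {"name": "arm_command", "arguments": {"plan": [{"claw":0,"tx":-0.0225,"ty":-0.0142,"tz":0,"ax":0,"ay":0,"az":0},{"claw":0,"tx":-0.0225,"ty":-0.0142,"tz":0,"ax":0,"ay":0,"az":0},{"claw":0,"tx":-0.0225,"ty":-0.0142,"tz":0,"ax":0,"ay":0,"az":0},{"claw":0,"tx":-0.0225,"ty":-0.0142,"tz":0,"ax":0,"ay":0,"az":0},{"claw":0,"tx":-0.0225,"ty":-0.0142,"tz":0,"ax":0,"ay":0,"az":0},{"claw":0,"tx":-0.0225,"ty":-0.0142,"tz":0,"ax":0,"ay":0,"az":0},{"claw":0,"tx":-0.0225,"ty":-0.0142,"tz":0,"ax":0,"ay":0,"az":0},{"claw":0,"tx":-0.0225,"ty":-0.0142,"tz":0,"ax":0,"ay":0,"az":0},{"claw":0,"tx":-0.0225,"ty":-0.0142,"tz":0,"ax":0,"ay":0,"az":0},{"claw":0,"tx":-0.0225,"ty":-0.0142,"tz":0,"ax":0,"ay":0,"az":0}], "squeeze": 60}}

```text
clock: 1.58
tcp_pos: [0.3909, 0.426, 0.4049]
orientation: [0.533, 3.096, 0.001]
contact_force: [-0.2, 1.0, 0.3]
grip_width: 0.0856
gripper_force: 0.0
```

>>> {"name": "arm_command", "arguments": {"plan": [{"claw":0,"tx":-0.0225,"ty":-0.0142,"tz":0,"ax":0,"ay":0,"az":0},{"claw":0,"tx":-0.0225,"ty":-0.0142,"tz":0,"ax":0,"ay":0,"az":0},{"claw":0,"tx":-0.0225,"ty":-0.0142,"tz":0,"ax":0,"ay":0,"az":0},{"claw":0,"tx":-0.0225,"ty":-0.0142,"tz":0,"ax":0,"ay":0,"az":0},{"claw":0,"tx":-0.0225,"ty":-0.0142,"tz":0,"ax":0,"ay":0,"az":0},{"claw":0,"tx":-0.0225,"ty":-0.0142,"tz":0,"ax":0,"ay":0,"az":0},{"claw":0,"tx":-0.0225,"ty":-0.0142,"tz":0,"ax":0,"ay":0,"az":0},{"claw":0,"tx":-0.0225,"ty":-0.0142,"tz":0,"ax":0,"ay":0,"az":0},{"claw":0,"tx":-0.0225,"ty":-0.0142,"tz":0,"ax":0,"ay":0,"az":0},{"claw":0,"tx":-0.0225,"ty":-0.0142,"tz":0,"ax":0,"ay":0,"az":0}]}}

```text
clock: 2.42
tcp_pos: [0.5555, 0.217, 0.4049]
orientation: [0.533, 3.096, 0.001]
contact_force: [1.0, 0.4, 0.4]
grip_width: 0.0852
gripper_force: 0.0
```

>>> {"name": "arm_command", "arguments": {"plan": [{"claw":0,"tx":0,"ty":0,"tz":0,"ax":0,"ay":0,"az":6.35},{"claw":0,"tx":0,"ty":0,"tz":0,"ax":0,"ay":0,"az":6.35},{"claw":0,"tx":0,"ty":0,"tz":0,"ax":0,"ay":0,"az":6.35},{"claw":0,"tx":0,"ty":0,"tz":0,"ax":0,"ay":0,"az":6.35},{"claw":0,"tx":0,"ty":0,"tz":0,"ax":0,"ay":0,"az":6.35},{"claw":0,"tx":0,"ty":0,"tz":0,"ax":0,"ay":0,"az":6.35},{"claw":0,"tx":0,"ty":0,"tz":0,"ax":0,"ay":0,"az":6.35},{"claw":0,"tx":0,"ty":0,"tz":0,"ax":0,"ay":0,"az":6.35},{"claw":0,"tx":0,"ty":0,"tz":0,"ax":0,"ay":0,"az":6.35},{"claw":0,"tx":0,"ty":0,"tz":0,"ax":0,"ay":0,"az":6.35}]}}

```text
clock: 3.25
tcp_pos: [0.5548, 0.2182, 0.4048]
orientation: [-2.089, -2.347, -0.001]
contact_force: [-0.5, 0.3, 0.6]
grip_width: 0.0852
gripper_force: 0.0
```

Run:
```python
from h import *
st()
```

```text
t 3.25 tcp [0.5548 0.2182 0.4048] grasp [0.5548 0.2182 0.2498] err tool [-0.0001 -0.0008 -0.    ] x,y az 96.66 6.66 tilt [ 0.  0. -1.]
j [-0.809  0.365  0.426  1.774 -0.172  1.039 -0.203] F [-0.46  0.28  0.59] Mz [ 0.001  0.011 -0.046] w 0.08524160088409613 0.0
```

>>> {"name": "arm_command", "arguments": {"plan": [{"claw":0,"tx":0,"ty":-0.0008,"tz":0.0125,"ax":0,"ay":0,"az":0},{"claw":0,"tx":0,"ty":0,"tz":0.0125,"ax":0,"ay":0,"az":0},{"claw":0,"tx":0,"ty":0,"tz":0.0125,"ax":0,"ay":0,"az":0},{"claw":0,"tx":0,"ty":0,"tz":0.0125,"ax":0,"ay":0,"az":0},{"claw":0,"tx":0,"ty":0,"tz":0.0125,"ax":0,"ay":0,"az":0},{"claw":0,"tx":0,"ty":0,"tz":0.0125,"ax":0,"ay":0,"az":0},{"claw":0,"tx":0,"ty":0,"tz":0.0125,"ax":0,"ay":0,"az":0},{"claw":0,"tx":0,"ty":0,"tz":0.0125,"ax":0,"ay":0,"az":0},{"claw":0,"tx":0,"ty":0,"tz":0.005,"ax":0,"ay":0,"az":0},{"claw":0,"tx":0,"ty":0,"tz":0,"ax":0,"ay":0,"az":0}]}}

```text
clock: 4.08
tcp_pos: [0.5535, 0.2179, 0.2979]
orientation: [-2.082, -2.352, 0.004]
contact_force: [-0.4, 0.7, -0.1]
grip_width: 0.0854
gripper_force: 0.0
```

>>> {"name": "arm_command", "arguments": {"plan": [{"claw":1,"tx":0,"ty":0,"tz":0,"ax":0,"ay":0,"az":0},{"claw":1,"tx":0,"ty":0,"tz":0,"ax":0,"ay":0,"az":0},{"claw":1,"tx":0,"ty":0,"tz":0,"ax":0,"ay":0,"az":0},{"claw":1,"tx":0,"ty":0,"tz":0,"ax":0,"ay":0,"az":0},{"claw":1,"tx":0,"ty":0,"tz":0,"ax":0,"ay":0,"az":0},{"claw":1,"tx":0,"ty":0,"tz":0,"ax":0,"ay":0,"az":0},{"claw":1,"tx":0,"ty":0,"tz":0,"ax":0,"ay":0,"az":0},{"claw":1,"tx":0,"ty":0,"tz":0,"ax":0,"ay":0,"az":0},{"claw":1,"tx":0,"ty":0,"tz":0,"ax":0,"ay":0,"az":0},{"claw":1,"tx":0,"ty":0,"tz":0,"ax":0,"ay":0,"az":0}], "squeeze": 60}}

```text
clock: 4.92
tcp_pos: [0.5534, 0.218, 0.3002]
orientation: [-2.081, -2.351, 0.002]
contact_force: [-4.9, -0.8, 5.9]
grip_width: 0.0098
gripper_force: 59.2
```

Run:
```python
from h import *
st()
```

```text
t 4.9167 tcp [0.5534 0.218  0.3002] grasp [0.5531 0.218  0.1452] err tool [-0.0002  0.0009 -0.    ] x,y az 96.98 6.98 tilt [-0.002  0.    -1.   ]
j [-0.769  0.487  0.381  1.866 -0.238  0.835 -0.144] F [-4.91 -0.84  5.94] Mz [-0.266  0.954 -0.014] w 0.009848467154919946 59.19275024905801
```

>>> {"name": "arm_command", "arguments": {"plan": [{"claw":1,"tx":0,"ty":-0.0005,"tz":0,"ax":0,"ay":0,"az":5.5},{"claw":1,"tx":0,"ty":0,"tz":0,"ax":0,"ay":0,"az":5.5},{"claw":1,"tx":0,"ty":0,"tz":0,"ax":0,"ay":0,"az":5.5},{"claw":1,"tx":0,"ty":0,"tz":0,"ax":0,"ay":0,"az":5.5},{"claw":1,"tx":0,"ty":0,"tz":0,"ax":0,"ay":0,"az":5.5},{"claw":1,"tx":0,"ty":0,"tz":0,"ax":0,"ay":0,"az":5.5},{"claw":1,"tx":0,"ty":0,"tz":0,"ax":0,"ay":0,"az":5.5},{"claw":1,"tx":0,"ty":0,"tz":0,"ax":0,"ay":0,"az":5.5},{"claw":1,"tx":0,"ty":0,"tz":0,"ax":0,"ay":0,"az":5.5},{"claw":1,"tx":0,"ty":0,"tz":0,"ax":0,"ay":0,"az":5.5}]}}

```text
clock: 5.75
tcp_pos: [0.5541, 0.2175, 0.3002]
orientation: [2.935, 1.118, 0.003]
contact_force: [2.7, -1.7, 0.4]
grip_width: 0.0098
gripper_force: 58.4
```

Run:
```python
from h import *
st()
```

```text
t 5.75 tcp [0.5541 0.2175 0.3002] grasp [0.5544 0.2175 0.1452] err tool [ 0.     -0.0007 -0.    ] x,y az 41.7 -48.3 tilt [ 0.002 -0.    -1.   ]
j [-0.946  0.536  0.631  1.877 -0.408  0.858 -0.953] F [ 2.75 -1.66  0.4 ] Mz [-0.409 -0.398  0.106] w 0.009770030686129692 58.438333701342344
```

>>> {"name": "arm_command", "arguments": {"plan": [{"claw":1,"tx":0,"ty":0,"tz":0,"ax":0,"ay":0,"az":5.5},{"claw":1,"tx":0,"ty":0,"tz":0,"ax":0,"ay":0,"az":5.5},{"claw":1,"tx":0,"ty":0,"tz":0,"ax":0,"ay":0,"az":5.5},{"claw":1,"tx":0,"ty":0,"tz":0,"ax":0,"ay":0,"az":5.5},{"claw":1,"tx":0,"ty":0,"tz":0,"ax":0,"ay":0,"az":5.5},{"claw":1,"tx":0,"ty":0,"tz":0,"ax":0,"ay":0,"az":5.5},{"claw":1,"tx":0,"ty":0,"tz":0,"ax":0,"ay":0,"az":5.5},{"claw":1,"tx":0,"ty":0,"tz":0,"ax":0,"ay":0,"az":5.5},{"claw":1,"tx":0,"ty":0,"tz":0,"ax":0,"ay":0,"az":5.5},{"claw":1,"tx":0,"ty":0,"tz":0,"ax":0,"ay":0,"az":5.5}]}}

```text
clock: 6.58
tcp_pos: [0.5544, 0.2163, 0.3002]
orientation: [3.118, -0.365, 0.005]
contact_force: [3.3, -5.2, -0.2]
grip_width: 0.0098
gripper_force: 58.5
```

Run:
```python
from h import *
st()
```

```text
t 6.5833 tcp [0.5544 0.2163 0.3002] grasp [0.5548 0.216  0.1452] err tool [-0.0012 -0.0018 -0.    ] x,y az -13.36 -103.36 tilt [ 0.003 -0.002 -1.   ]
j [-1.104  0.626  0.882  1.887 -0.603  0.917 -1.735] F [ 3.29 -5.24 -0.16] Mz [-1.13  -0.564  0.088] w 0.0098335757062801 58.45799496397376
```

>>> {"name": "arm_command", "arguments": {"plan": [{"claw":1,"tx":0,"ty":0,"tz":0,"ax":0,"ay":0,"az":2},{"claw":1,"tx":0,"ty":0,"tz":0,"ax":0,"ay":0,"az":2},{"claw":1,"tx":0,"ty":0,"tz":0,"ax":0,"ay":0,"az":2},{"claw":1,"tx":0,"ty":0,"tz":0,"ax":0,"ay":0,"az":2},{"claw":1,"tx":0,"ty":0,"tz":0,"ax":0,"ay":0,"az":2},{"claw":1,"tx":0,"ty":0,"tz":0,"ax":0,"ay":0,"az":2},{"claw":1,"tx":0,"ty":0,"tz":0,"ax":0,"ay":0,"az":2},{"claw":1,"tx":0,"ty":0,"tz":0,"ax":0,"ay":0,"az":2},{"claw":1,"tx":0,"ty":0,"tz":0,"ax":0,"ay":0,"az":2},{"claw":1,"tx":0,"ty":0,"tz":0,"ax":0,"ay":0,"az":2}]}}

```text
clock: 7.42
tcp_pos: [0.5542, 0.2158, 0.3002]
orientation: [3.009, -0.897, 0.005]
contact_force: [2.7, -6.0, 1.3]
grip_width: 0.01
gripper_force: 58.7
```

Run:
```python
from h import *
st()
```

```text
t 7.4167 tcp [0.5542 0.2158 0.3002] grasp [0.5545 0.2154 0.1452] err tool [-0.0019 -0.0019 -0.    ] x,y az -33.21 -123.21 tilt [ 0.002 -0.003 -1.   ]
j [-1.153  0.67   0.97   1.89  -0.677  0.95  -2.015] F [ 2.73 -5.98  1.3 ] Mz [-1.349 -0.384  0.116] w 0.009986221682834934 58.6656997539103
```

Now inch onto the stop in 0.6° steps.

>>> {"name": "arm_command", "arguments": {"plan": [{"claw":1,"tx":0,"ty":0,"tz":0,"ax":0,"ay":0,"az":0.6},{"claw":1,"tx":0,"ty":0,"tz":0,"ax":0,"ay":0,"az":0.6},{"claw":1,"tx":0,"ty":0,"tz":0,"ax":0,"ay":0,"az":0.6},{"claw":1,"tx":0,"ty":0,"tz":0,"ax":0,"ay":0,"az":0.6},{"claw":1,"tx":0,"ty":0,"tz":0,"ax":0,"ay":0,"az":0.6},{"claw":1,"tx":0,"ty":0,"tz":0,"ax":0,"ay":0,"az":0.6},{"claw":1,"tx":0,"ty":0,"tz":0,"ax":0,"ay":0,"az":0.6},{"claw":1,"tx":0,"ty":0,"tz":0,"ax":0,"ay":0,"az":0},{"claw":1,"tx":0,"ty":0,"tz":0,"ax":0,"ay":0,"az":0},{"claw":1,"tx":0,"ty":0,"tz":0,"ax":0,"ay":0,"az":0}], "squeeze": 80}}

```text
clock: 8.25
tcp_pos: [0.5542, 0.2159, 0.3003]
orientation: [2.975, -1.002, 0.005]
contact_force: [1.3, -6.5, 2.3]
grip_width: 0.0091
gripper_force: 81.9
```

Run:
```python
from h import *
st()
```

```text
t 8.25 tcp [0.5542 0.2159 0.3003] grasp [0.5545 0.2154 0.1453] err tool [-0.002  -0.0018 -0.    ] x,y az -37.22 -127.22 tilt [ 0.002 -0.003 -1.   ]
j [-1.162  0.68   0.987  1.891 -0.691  0.958 -2.072] F [ 1.28 -6.47  2.32] Mz [-1.421 -0.317  0.713] w 0.009098127210933983 81.8937405757606
```

>>> {"name": "arm_command", "arguments": {"plan": [{"claw":1,"tx":0,"ty":0,"tz":0,"ax":0,"ay":0,"az":0.5},{"claw":1,"tx":0,"ty":0,"tz":0,"ax":0,"ay":0,"az":0.5},{"claw":1,"tx":0,"ty":0,"tz":0,"ax":0,"ay":0,"az":0},{"claw":1,"tx":0,"ty":0,"tz":0,"ax":0,"ay":0,"az":0},{"claw":1,"tx":0,"ty":0,"tz":0,"ax":0,"ay":0,"az":0},{"claw":1,"tx":0,"ty":0,"tz":0,"ax":0,"ay":0,"az":0},{"claw":1,"tx":0,"ty":0,"tz":0,"ax":0,"ay":0,"az":0},{"claw":1,"tx":0,"ty":0,"tz":0,"ax":0,"ay":0,"az":0},{"claw":1,"tx":0,"ty":0,"tz":0,"ax":0,"ay":0,"az":0},{"claw":1,"tx":0,"ty":0,"tz":0,"ax":0,"ay":0,"az":0}]}}

```text
clock: 9.08
tcp_pos: [0.5542, 0.216, 0.3003]
orientation: [2.966, -1.025, 0.005]
contact_force: [1.8, -6.9, 3.1]
grip_width: 0.0094
gripper_force: 84.5
```

Run:
```python
from h import *
st()
save('top','t2.png');save('scene','s2.png')
a=cv2.imread('pics/top0.png')
```

```text
t 9.0833 tcp [0.5542 0.216  0.3003] grasp [0.5545 0.2154 0.1453] err tool [-0.002  -0.0017 -0.    ] x,y az -38.13 -128.13 tilt [ 0.002 -0.004 -1.   ]
j [-1.164  0.682  0.991  1.891 -0.695  0.959 -2.085] F [ 1.78 -6.91  3.08] Mz [-1.518 -0.265  1.253] w 0.009427778685313063 84.54566038290068
```

The torque rose from 0.1 to 0.7 to 1.25 N m at a tool heading of about -36.2°. This matches the seated heading from the pictures (-36.4°), so the screw is seated. Next I back it off to about 54°.

>>> {"name": "arm_command", "arguments": {"plan": [{"claw":1,"tx":0,"ty":0,"tz":0,"ax":0,"ay":0,"az":-5},{"claw":1,"tx":0,"ty":0,"tz":0,"ax":0,"ay":0,"az":-5},{"claw":1,"tx":0,"ty":0,"tz":0,"ax":0,"ay":0,"az":-5},{"claw":1,"tx":0,"ty":0,"tz":0,"ax":0,"ay":0,"az":-5},{"claw":1,"tx":0,"ty":0,"tz":0,"ax":0,"ay":0,"az":-5},{"claw":1,"tx":0,"ty":0,"tz":0,"ax":0,"ay":0,"az":-5},{"claw":1,"tx":0,"ty":0,"tz":0,"ax":0,"ay":0,"az":-5},{"claw":1,"tx":0,"ty":0,"tz":0,"ax":0,"ay":0,"az":-5},{"claw":1,"tx":0,"ty":0,"tz":0,"ax":0,"ay":0,"az":-5},{"claw":1,"tx":0,"ty":0,"tz":0,"ax":0,"ay":0,"az":-5}]}}

```text
clock: 10.02
tcp_pos: [0.5544, 0.2168, 0.3003]
orientation: [3.123, 0.327, 0.004]
contact_force: [2.2, -3.1, 0.0]
grip_width: 0.0093
gripper_force: 81.1
```

>>> {"name": "arm_command", "arguments": {"plan": [{"claw":1,"tx":0,"ty":0,"tz":0,"ax":0,"ay":0,"az":-5},{"claw":1,"tx":0,"ty":0,"tz":0,"ax":0,"ay":0,"az":-5},{"claw":1,"tx":0,"ty":0,"tz":0,"ax":0,"ay":0,"az":-5},{"claw":1,"tx":0,"ty":0,"tz":0,"ax":0,"ay":0,"az":-5},{"claw":1,"tx":0,"ty":0,"tz":0,"ax":0,"ay":0,"az":-5},{"claw":1,"tx":0,"ty":0,"tz":0,"ax":0,"ay":0,"az":-5},{"claw":1,"tx":0,"ty":0,"tz":0,"ax":0,"ay":0,"az":-5},{"claw":1,"tx":0,"ty":0,"tz":0,"ax":0,"ay":0,"az":-4},{"claw":1,"tx":0,"ty":0,"tz":0,"ax":0,"ay":0,"az":0},{"claw":1,"tx":0,"ty":0,"tz":0,"ax":0,"ay":0,"az":0}]}}

```text
clock: 10.85
tcp_pos: [0.554, 0.2176, 0.3003]
orientation: [2.839, 1.344, 0.002]
contact_force: [1.3, -1.7, 3.4]
grip_width: 0.0092
gripper_force: 81.4
```

Run:
```python
from h import *
st()
save('top','t3.png');save('scene','s3.png')
a=cv2.imread('pics/t3.png')[140:260,160:280];b=cv2.imread('pics/s3.png')[230:350,340:460]
cv2.imwrite('pics/c3.png',np.hstack([cv2.resize(x,(400,400),interpolation=2) for x in(a,b)]))
```

```text
t 10.85 tcp [0.554  0.2176 0.3003] grasp [0.5542 0.2177 0.1453] err tool [ 0.0001 -0.0004 -0.    ] x,y az 50.65 -39.35 tilt [ 0.001  0.    -1.   ]
j [-0.916  0.525  0.588  1.876 -0.378  0.852 -0.824] F [ 1.25 -1.67  3.36] Mz [-0.388 -0.213  0.143] w 0.009152629835101634 81.43444899469614
```

View pics/c3.png

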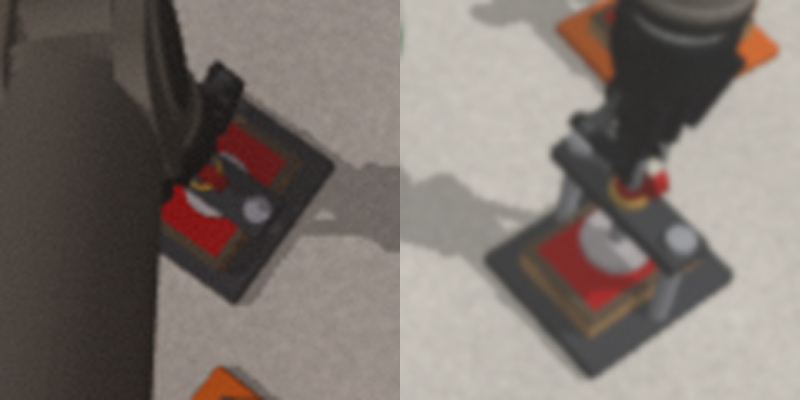

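Run:
```python
from h import *
def S(x,y,z): return ray('scene',(x-400+.5)/3.3333-.5+340,(y+.5)/3.3333-.5+230,z)
for p in((657,168),(657,172)):
    m=S(*p,.151);v=m[:2]-C;print(m,np.degrees(np.arctan2(v[1],v[0])))
for q in(85,90,95): 
    a=np.radians(-36.3+q); u,v=proj('scene',np.r_[C+.018*np.array([np.cos(a),np.sin(a)]),.151]); print(q,(u+.5-340)*3.333+400,(v+.5-230)*3.333)
b=cv2.imread('pics/s3.png')[265:305,380:430]; cv2.imwrite('pics/c4.png',cv2.resize(b,(750,600),interpolation=2))
for i in range(4): r.grab_frame('scene');o,M=r.get_obs(),0;print(o['moment'].round(3))
```

```text
[0.56263078 0.23121735 0.151     ] 56.855924854681675
[0.56580326 0.23179076 0.151     ] 49.44037904705808
85 657.0497240560898 172.46951215778788
90 658.8749550251312 171.40270319994866
95 660.5530028481621 170.19693667703675
[-0.452 -0.253  0.067]
[-0.462 -0.33  -0.01 ]
[-0.503 -0.347  0.017]
[-0.469 -0.294 -0.005]
```

View pics/c4.png

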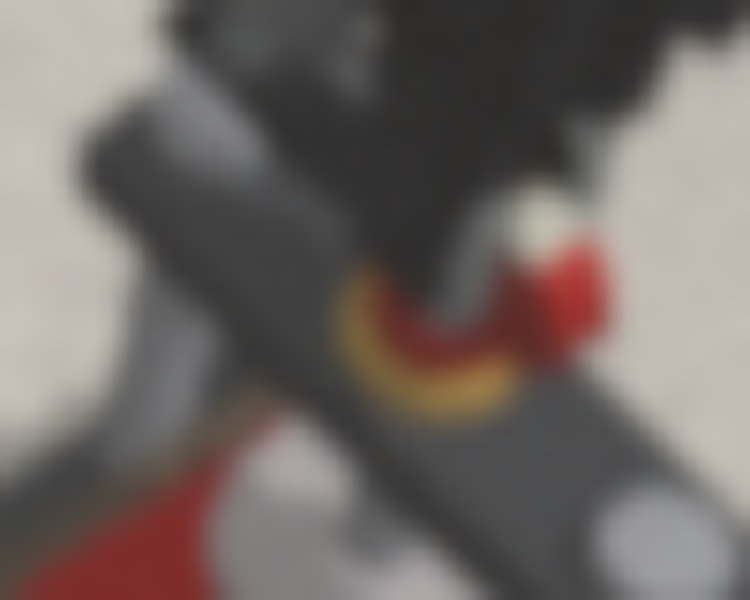

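The crop shows the white mark at (545,215), on the wing's near end over the bridge and pointing towards the +y nut. The screw followed the grip. About 3.2° is left.

>>> {"name": "arm_command", "arguments": {"plan": [{"claw":1,"tx":0,"ty":0,"tz":0,"ax":0,"ay":0,"az":-0.8},{"claw":1,"tx":0,"ty":0,"tz":0,"ax":0,"ay":0,"az":-0.8},{"claw":1,"tx":0,"ty":0,"tz":0,"ax":0,"ay":0,"az":-0.8},{"claw":1,"tx":0,"ty":0,"tz":0,"ax":0,"ay":0,"az":-0.8},{"claw":1,"tx":0,"ty":0,"tz":0,"ax":0,"ay":0,"az":0},{"claw":1,"tx":0,"ty":0,"tz":0,"ax":0,"ay":0,"az":0},{"claw":1,"tx":0,"ty":0,"tz":0,"ax":0,"ay":0,"az":0},{"claw":1,"tx":0,"ty":0,"tz":0,"ax":0,"ay":0,"az":0},{"claw":1,"tx":0,"ty":0,"tz":0,"ax":0,"ay":0,"az":0},{"claw":1,"tx":0,"ty":0,"tz":0,"ax":0,"ay":0,"az":0}]}}

```text
clock: 11.98
tcp_pos: [0.554, 0.2177, 0.3002]
orientation: [2.8, 1.423, 0.002]
contact_force: [1.5, -3.0, 5.7]
grip_width: 0.0099
gripper_force: 81.9
```

Run:
```python
from h import *
st()
for t in('blue_grip','jar_center','brayer_center','ink_tube_center'):
    save('scene','s5.png')
    for d in r.tip_of(t,'scene')[:1]: print(t,world('scene',d['location']).round(3))
st()
```

```text
t 11.9833 tcp [0.554  0.2177 0.3002] grasp [0.5542 0.2177 0.1452] err tool [ 0.0001 -0.0003 -0.    ] x,y az 53.9 -36.1 tilt [ 0.001 -0.    -1.   ]
j [-0.907  0.522  0.574  1.875 -0.368  0.85  -0.777] F [ 1.51 -3.02  5.68] Mz [-0.48  -0.292  0.017] w 0.009921071859550858 81.9118838198483
blue_grip [ 0.502 -0.129  0.14 ]
jar_center [ 0.412 -0.015  0.044]
brayer_center [ 0.55  -0.443  0.023]
ink_tube_center [0.519 0.448 0.016]
t 12.3833 tcp [0.554  0.2177 0.3003] grasp [0.5542 0.2177 0.1453] err tool [ 0.0001 -0.0003 -0.    ] x,y az 53.89 -36.11 tilt [ 0.001 -0.    -1.   ]
j [-0.907  0.522  0.574  1.875 -0.368  0.85  -0.777] F [ 1.73 -2.38  5.39] Mz [-0.485 -0.267  0.053] w 0.009589113136537541 81.91111670807004
```

The grip is steady at 53.9°, a quarter turn from the seat, and the bystanders have not moved.

```bash
python3 -c "
from bench import r
print(r.hand_in())"
```

```text
the job is handed in; nothing more can be done
None
```

I turned the red thumbscrew clockwise until it seated and backed it off about a quarter turn (90°). The gripper still holds it there at about 82 N, the other items read as unmoved on the last check, and the job is handed in.

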